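# Start the clamp screw at the bottom of the lathe saddle's well

## Task

Take the screw with the red wing handle from the wooden rack, lower it straight down the deep well of the green saddle, wing in line with the white marks, until its flat tip sits in the slotted thread at the bottom. Then start it with about a quarter turn clockwise (seen from above), and let go, leaving it standing upright in the well.

Things in the scene. Friction and masses are not known exactly. Their poses are not given: they have to be found in the camera images.
- clamp_screw: Loose screw with red wing, 0.2 kg, 132 mm tall, hanging tip down in the rack; origin at its foot, z up its axis. From the foot: flat tip 14 mm along x, 5 along y, 14 high; round shank 16 mm; collar 30 mm wide at z 86 to 92; wing z 92 to 132, 44 mm along x, 12 thick along y: pinch across y at z 116. Half a turn about z changes nothing.
- rack: Fixed pale wooden rack, 280 mm along its y, 75 along x, top 96 mm above the bench; origin at the centre of its underside. Three screws hang by their collars, feet 10 mm above the bench, in holes 90 mm apart along y, in any order: red wing (wanted), blue wing, black ball. Heads reach 142 mm: lift 145 mm to pass over the others.
- saddle: Green casting fixed to the bench, 150 mm (x) by 90 (y), 60 high; origin at the centre of its underside, z up. On its z axis is the vertical well: steel funnel mouth 50 mm wide at z 80, narrowing to a 22 mm bore from z 60 down to the brass thread at z 10. White marks on its top lie along x. Fully down, the screw's origin is at z 10, its collar 16 mm above the mouth.
- thread (a joint): Turn of the thread in the well, rad: 0 at first, grows clockwise from above, stop at 2.2; friction 0.15 N m, stays put, sinks 2.5 mm per rad. The screw's tip drives it in a slot 9 mm wide, 12 deep, at first along saddle x (enters within 15 degrees; standing on the edge it drops in when turned). 0.45 rad of play, so a quarter turn of the screw gives about 1.1.
Things that resemble listed ones, but are neither listed nor needed, are in the scene too. Leave any turquoise look-alike of the clamp_screw alone. Leave any blue look-alike of the saddle alone.

How it is judged:
By the outcome, as a careful person would: the job done as asked, in the order asked, and still so for the second after the job is handed in, with the robot touching nothing.
It also fails if it takes over 51 s, if anything falls off the work surface, if the arm or the gripper's body presses on something with over 40 N, if the wrist force passes 120 N, or if a joint passes its speed limit or range.

## Robot

A 7-joint arm with a two-finger parallel gripper is mounted at the origin on the work surface. World frame = base frame: x ahead of the robot, y to its left, z up, the work surface at z = 0. Lengths are in mm, angles in degrees, forces in N, time in s.
With the tool pointing down it reaches from about 400 to 850 mm from the base axis. Payload 10.4 kg.
Tool frame: the origin (TCP) lies at the very end of the fingers, on their centre line; the grasp point (between the pads) lies 19 mm behind it; z points along the fingers, y is the direction in which the jaws open and shut (so a half turn about z gives the same grasp; the last joint's range is limited). The gripper opens to 85 mm and grips with 20 to 120 N. Pads are 22 mm wide; open, the fingers measure 114 mm over their backs; the gripper's body (76 mm by 85 mm) begins 54 mm behind the grasp point. The pads swing forward as they close: fully open they stand 13 mm farther back than shut.
Start: joints at [70.898, 19.034, -3.707, 83.658, 1.238, 77.344, -5.071], TCP at [191.161, -595.074, 192.438] pointing down, gripper open.
Joint ranges: [-148.97, 148.97], [-28.65, 121.19], [-84.17, 76.75], [9.2, 138.47], [-72.65, 252.65], [3.7, 117.97], [-149.18, 149.18]. Speed limits (degrees/s): [127.2, 127.2, 159.86, 159.86, 180, 180, 180].

## Interface

Orientations are given as a 3x3 rotation matrix whose columns are the frame's x, y, z axes.
In Python, from plant import robot gives the robot as it stands. Calls block until the motion is done:
- robot.move_ptp(position, orientation): joint-space move of the TCP to a pose.
- robot.move_linear(position, feed=150, rotation=None): straight line of the TCP; rotation=None keeps the orientation; feed is the mean speed in mm/s.
- robot.movej(angles): joint-space move.
- robot.gripper_to(opening, grasp_force=None): finger opening in mm; grasp_force is the grip in N (None keeps the last); returns when the fingers have stopped.
- robot.wait(seconds).
- robot.inverse_kinematics(position, orientation): joint angles nearest the present ones, or None.
- robot.get_state(): the state.
- robot.grab_frame(name): name is "side" or "top" or "wrist"; returns the picture (480x640x3 uint8, red, green, blue); there is no depth.
- robot.get_calibration(name): a dict with "camera_matrix" (3x3 intrinsics, pixels), "eye" and "orientation" of the camera in the world. Camera axes: x right, y down, z forward; pixel columns grow to the right and rows downward; lengths in mm; the calibration is good to about 2 mm. A picture is of the moment at which its call begins: read the wrist's pose just before it. get_calibration takes no time and is no camera call; for the wrist camera it gives the pose at the moment of the call.
A pose or a line that the arm cannot do raises robot.PlanningError and nothing moves.
- robot.job_done(): hands the job in, once; it reports no verdict.
Trained networks look in the newest picture that a camera, given by its name, has taken for a name from the list of things; names that differ only in an ending like _2 or _b are one class to them, and where a whole thing is asked for, a point or a joint stands for the part that bears it (a point fixed in the world has none). Each returns a list of dicts, best first, with "p" (0 to 1); they miss things now and then, are a little off and sometimes report something else, mostly with a low value. They report only what shows in the picture. A call takes as long as a camera call. They do not tell look-alikes from the thing itself.
- robot.look_for(camera, thing): "uv" ([column, row] in pixels, amid what is visible of it).
- robot.tip_of(camera, thing): "uv" ([column, row] in pixels: a listed point, or the origin of a listed thing).
The state is a dict: "time_s": time; "joint_pos": joint angles; "qvel": joint speeds; "joint_torque": joint torques, N m; "tool_pos": TCP position; "tool_rot": TCP orientation; "force": force on the tool from outside, world axes, zero at the start; "torque": the same for the moment, N m; "width": finger opening in mm.
Only numpy, scipy, OpenCV 4.12 (cv2) and the standard library are available. Lean on these libraries where they do the work, as an engineer would, in place of code of your own. Each camera call takes 0.05 s, during which the arm holds its last target. There are 200 camera calls.

## Working session

There is one attempt and no reset: what is moved stays moved. The work goes in short steps, each a Python script; the robot and the scene stay as the last script left them, time stands still between calls to the robot, and variables do not carry over. Pictures are saved under pics/ and viewed, on a budget of 10 in all, crops included, one or two more only if the job needs it, and the job is handed in when it is done.

```bash
mkdir -p pics; ls
python3 - <<'E'
from plant import robot
import cv2,numpy as np
for n in("top","side"):
    im=robot.grab_frame(n); cv2.imwrite(f"pics/{n}0.png",im[:,:,::-1])
    c=robot.get_calibration(n); print(n,np.round(c["camera_matrix"],1).tolist(),np.round(c["eye"]).tolist(),np.round(c["orientation"],3).tolist())
    for t in("clamp_screw","rack","saddle"):
        print(t,[(np.round(d["uv"]).tolist(),round(d["p"],2)) for d in robot.look_for(n,t)[:5]],[(np.round(d["uv"]).tolist(),round(d["p"],2)) for d in robot.tip_of(n,t)[:5]])
print(robot.get_state()["time_s"])
E
```

```text
pics
top [[578.9, 0.0, 312.8], [0.0, 578.9, 245.7], [0.0, 0.0, 1.0]] [262.0, 10.0, 1028.0] [[-0.014, -0.978, 0.209], [-1.0, 0.015, 0.001], [-0.005, -0.209, -0.978]]
clamp_screw [([343.0, 224.0], 0.88), ([252.0, 210.0], 0.58)] [([259.0, 229.0], 0.82), ([342.0, 236.0], 0.61)]
rack [([208.0, 217.0], 0.84)] [([216.0, 219.0], 0.84), ([263.0, 227.0], 0.61)]
saddle [([453.0, 191.0], 0.81), ([340.0, 322.0], 0.7)] [([340.0, 322.0], 0.77), ([448.0, 194.0], 0.68)]
side [[520.5, 0.0, 318.4], [0.0, 520.5, 235.0], [0.0, 0.0, 1.0]] [461.0, 572.0, 712.0] [[-1.0, -0.018, -0.002], [-0.012, 0.752, -0.659], [0.013, -0.659, -0.752]]
clamp_screw [([277.0, 265.0], 0.66), ([296.0, 204.0], 0.66)] [([299.0, 242.0], 0.59)]
rack [([266.0, 357.0], 0.68)] [([270.0, 356.0], 0.98)]
saddle [([384.0, 228.0], 0.97), ([260.0, 154.0], 0.89)] [([381.0, 241.0], 0.98), ([261.0, 164.0], 0.91)]
0.7
```

View pics/top0.png

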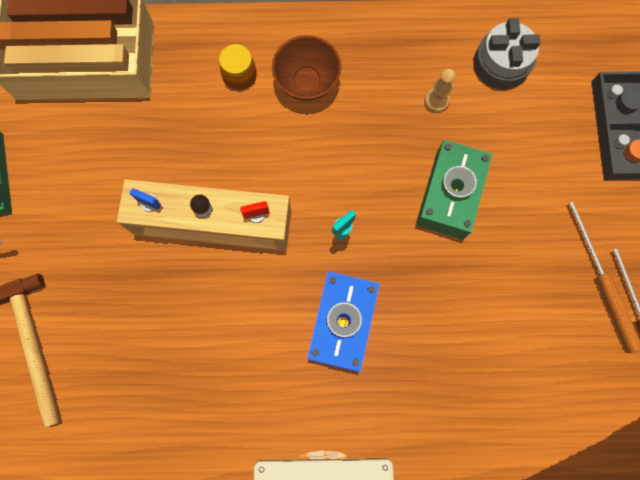

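View pics/side0.png

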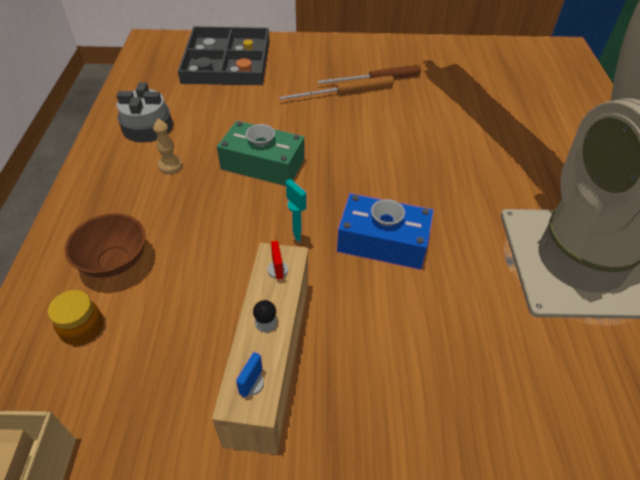

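The top view shows the red wing (wanted) at (255,210) and the blue wing and black ball at (144,198) and (200,204). The loose turquoise look-alike is at (343,224). The green saddle is at (455,190) and the blue look-alike at (343,322). The side view shows red at (277,260), turquoise at (296,205), green at (262,150) and blue at (385,228). I choose the red wing in the rack and the green saddle.

```bash
cat > h.py <<'E'
from plant import robot
import cv2,numpy as np
from scipy.optimize import minimize
def calib(n):
    c=robot.get_calibration(n); return np.array(c["camera_matrix"]),np.array(c["eye"]),np.array(c["orientation"])
def proj(c,P):
    K,e,R=c; q=(np.atleast_2d(P)-e)@R@K.T; return q[:,:2]/q[:,2:]
def back(c,uv,z):
    K,e,R=c; d=R@np.linalg.inv(K)@np.array([uv[0],uv[1],1]); return e+d*(z-e[2])/d[2]
def mask(im,kind,seed):
    h=cv2.cvtColor(im,cv2.COLOR_RGB2HSV); H,S,V=[h[:,:,i].astype(int) for i in range(3)]
    if kind=="red": m=((H<=3)|(H>=175))&(S>190)&(V>60)
    else: m=(H>55)&(H<85)&(S>80)&(V>20)
    n,l,st,ce=cv2.connectedComponentsWithStats(m.astype(np.uint8))
    ok=[i for i in range(1,n) if st[i,4]>60]
    i=min(ok,key=lambda i:np.hypot(*(ce[i]-seed)))
    m=(l==i).astype(np.uint8)
    ct=np.vstack(cv2.findContours(m,cv2.RETR_EXTERNAL,cv2.CHAIN_APPROX_NONE)[0])
    o=np.zeros_like(m); cv2.fillConvexPoly(o,cv2.convexHull(ct),1)
    return o
def fit(views,dims,z0,z1,p0):
    "views: [(calib,mask)]; fit x,y,yaw(deg) of a box by silhouette IoU"
    s=np.array([[a,b] for a in(-1,1) for b in(-1,1)])*np.array(dims)/2
    def cost(p):
        a=np.radians(p[2]); r=np.array([[np.cos(a),-np.sin(a)],[np.sin(a),np.cos(a)]])
        xy=s@r.T+p[:2]; P=np.vstack([np.c_[xy,np.full(4,z)] for z in(z0,z1)]); t=0
        for c,m in views:
            hu=cv2.convexHull(proj(c,P).astype(np.float32)); o=np.zeros(m.shape,np.uint8)
            cv2.fillConvexPoly(o,np.round(hu*16).astype(np.int32),1,cv2.LINE_8,4)
            t+=1-(o&m).sum()/max(1,(o|m).sum())
        return t/len(views)
    best=None
    for y in range(0,180,15):
        r=minimize(cost,[p0[0],p0[1],y],method="Nelder-Mead",options=dict(initial_simplex=np.array([p0[0],p0[1],y])+np.array([[0,0,0],[8,0,0],[0,8,0],[0,0,12]])))
        if best is None or r.fun<best.fun: best=r
    return np.round(best.x,1),round(best.fun,3)
def down(yaw): # tool z down, jaw axis y at angle yaw(deg)+90 -> tool x along yaw
    a=np.radians(yaw); return np.array([[np.cos(a),np.sin(a),0],[np.sin(a),-np.cos(a),0],[0,0,-1]])
E
python3 - <<'E'
from h import *
ims={n:cv2.imread(f"pics/{n}0.png")[:,:,::-1].copy() for n in("top","side")}
C={n:calib(n) for n in ims}
for kind,dims,z0,z1,sd in(("red",(44,12),102,142,dict(top=(255,210),side=(277,260))),("green",(150,90),0,60,dict(top=(455,190),side=(262,150)))):
    M={n:mask(ims[n],kind,sd[n]) for n in ims}; p0=back(C["top"],sd["top"],(z0+z1)/2)[:2]
    print(kind,p0,{n:int(m.sum()) for n,m in M.items()})
    for v in(["top"],["side"],["top","side"]): print(v,fit([(C[n],M[n]) for n in v],dims,z0,z1,p0))
c=C["top"]
for k,uv,z in(("blue",(144,198),122),("ball",(200,204),130),("turqtop",(345,222),110),("rim",(460,182),80)): print(k,back(c,uv,z))
for a in((127,181),(290,195),(119,222),(288,242)):print("rackcorner",back(c,a,96)[:2])
s=robot.get_state(); w=robot.get_calibration("wrist"); R=np.array(s["tool_rot"]); print(R.round(2),"cam in tool",R.T@(np.array(w["eye"])-s["tool_pos"]),(R.T@w["orientation"]).round(3),w["camera_matrix"])
E
```

```text
red [516.74069931 104.22164212] {'top': 111, 'side': 276}
['top'] (array([518.4, 106.8,  73.3]), np.float64(0.733))
['side'] (array([518.9,  99.6,  96.4]), np.float64(0.296))
['top', 'side'] (array([518.8, 101.5,  96.3]), np.float64(0.521))
green [ 574.27951412 -245.49811894] {'top': 4459, 'side': 3934}
['top'] (array([ 578.9, -244.5,  159.4]), np.float64(0.122))
['side'] (array([ 575.8, -246. ,  -17.1]), np.float64(0.072))
['top', 'side'] (array([ 576.6, -243.3,  160.1]), np.float64(0.101))
blue [539.81262965 285.41627684 122.        ]
ball [525.8853576  192.13694605 130.        ]
turqtop [497.50846856 -41.84421782 110.        ]
rim [ 572.80697449 -242.1779186    80.        ]
rackcorner [578.12384734 323.46361699]
rackcorner [549.21195527  48.37605085]
rackcorner [506.84704436 332.99529008]
rackcorner [468.53673213  52.15064135]
[[ 0.95  0.31  0.  ]
 [ 0.31 -0.95 -0.  ]
 [ 0.    0.   -1.  ]] cam in tool [  65.76011355   -0.7920064  -180.40299599] [[-0.    -0.965 -0.263]
 [ 1.     0.    -0.001]
 [ 0.001 -0.263  0.965]] [[350.88875859   0.         314.93666717]
 [  0.         350.88875859 244.28598106]
 [  0.           0.           1.        ]]
```

```bash
cat >> h.py <<'E'
def uvs(l): return [(np.round(d["uv"]).tolist(),round(d["p"],2)) for d in l[:4]]
E
python3 - <<'E'
from h import *
for yaw in(-19,161): 
    q=robot.inverse_kinematics([576,-244,230],down(yaw)); print(yaw,None if q is None else np.round(q))
    q=robot.inverse_kinematics([576,-244,107],down(yaw-90)); print(yaw-90,None if q is None else np.round(q))
for yaw in(96,-84):
    q=robot.inverse_kinematics([518,102,230],down(yaw)); print(yaw,None if q is None else np.round(q))
robot.move_ptp([576,-244,250],down(-19)); 
c=calib("wrist"); im=robot.grab_frame("wrist"); cv2.imwrite("pics/ws.png",im[:,:,::-1]); np.savez("ws.npz",*c)
print(uvs(robot.tip_of("wrist","saddle")),uvs(robot.look_for("wrist","saddle")),proj(c,[576,-244,60]))
robot.move_ptp([518,102,250],down(-84) if robot.inverse_kinematics([518,102,250],down(-84)) is not None else down(96))
c=calib("wrist"); im=robot.grab_frame("wrist"); cv2.imwrite("pics/wr.png",im[:,:,::-1]); np.savez("wr.npz",*c)
print(uvs(robot.tip_of("wrist","clamp_screw")),uvs(robot.look_for("wrist","clamp_screw")),proj(c,[518,102,142]))
s=robot.get_state();print(s["time_s"],np.round(s["joint_pos"]),s["tool_rot"])
E
```

```text
-19 [ 34.  19. -20.  79.   7.  82. -95.]
-109 [ -30.   45.   75.   92.  -44.   78. -148.]
161 [ 45.  22. -36.  79.  13.  83.  81.]
71 [ 42.  25. -30.  88.  13.  70.  -9.]
96 [ 39.  15. -64.  93.  13.  81. -20.]
-84 None
[([312.0, 208.0], 0.88), ([232.0, 401.0], 0.58)] [([229.0, 381.0], 0.93), ([312.0, 210.0], 0.81)] [[313.93774167 211.8817011 ]]
[([313.0, 202.0], 0.71), ([286.0, 311.0], 0.55)] [([313.0, 219.0], 0.78), ([280.0, 348.0], 0.78)] [[315.70150626 229.86156605]]
4.2167 [ 25.   9. -45.  91.   7.  82. -15.] [[-1.01778958e-01  9.94807020e-01 -1.89737782e-04]
 [ 9.94807034e-01  1.01778973e-01  7.21398483e-05]
 [ 9.10765442e-05 -1.81410161e-04 -9.99999979e-01]]
```

View pics/ws.png

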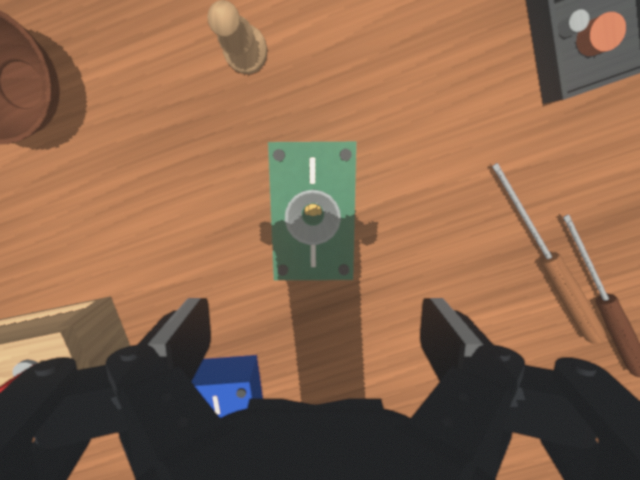

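View pics/wr.png

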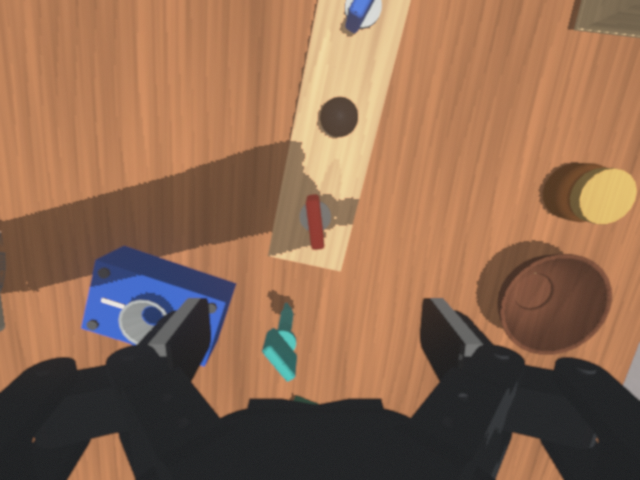

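The saddle view shows the funnel centred at about (313,217) and the marks at (313,170) and (313,256), in line with the tool's x. The rack view shows the red wing at (315,222), with turquoise clear of it at (283,345). That confirms the choice. Next I refine both poses.

Run:
```python
from h import *
L=lambda f:tuple(np.load(f)[k] for k in("arr_0","arr_1","arr_2"))
im=cv2.imread("pics/ws.png")[:,:,::-1].copy(); c=L("ws.npz")
h=cv2.cvtColor(im,cv2.COLOR_RGB2HSV); S=h[:,:,1].astype(int)
grey=(S<75).astype(np.uint8); roi=np.zeros_like(grey); roi[148:274,285-8:342+8]=1
n,l,st,ce=cv2.connectedComponentsWithStats(grey*roi)
for i in range(1,n):
    if st[i,4]>30: print(st[i],ce[i].round(1))
g=max(range(1,n),key=lambda i:st[i,4]); 
green=mask(im,"green",(313,208)); print(green.sum(),"green fit",fit([(c,green)],(150,90),0,60,(576,-244)))
marks=[i for i in range(1,n) if 40<st[i,4]<400 and abs(ce[i][0]-313)<8 and st[i,3]>15]
P=[back(c,ce[i],60) for i in marks]; print("marks",P)
if len(P)==2: d=P[0]-P[1]; print("yaw",np.degrees(np.arctan2(d[1],d[0])),"mid",(P[0]+P[1])/2)
# funnel rim
r=((l==g)).astype(np.uint8); r[:188]=0; r[247:]=0
ct=max(cv2.findContours(r,cv2.RETR_EXTERNAL,cv2.CHAIN_APPROX_NONE)[0],key=len); e=cv2.fitEllipse(ct); print("rim",e,back(c,e[0],80))
im=cv2.imread("pics/wr.png")[:,:,::-1].copy(); c=L("wr.npz")
h=cv2.cvtColor(im,cv2.COLOR_RGB2HSV); print(h[215:230,305:326:4][::5].tolist())
for lim in(150,190):
    H,Sx,V=[h[:,:,i].astype(int) for i in range(3)]
    m=((((H<=5)|(H>=172))&(Sx>lim))).astype(np.uint8); z=np.zeros_like(m); z[185:260,295:335]=m[185:260,295:335]
    print(z.sum(),fit([(c,z)],(44,12),102,142,(518,102)))
    zz=cv2.findNonZero(z); print(cv2.minAreaRect(zz),cv2.boundingRect(zz))
```

```text
[277 148  10  15 128] [280.9 154.8]
[338 148  12  15 154] [344.1 154.6]
[307 155  10  31 267] [312. 170.]
[ 277  188   73   86 5315] [313. 236.]Traceback (most recent call last):
  File "<stdin>", line 10, in <module>
  File "h.py", line 16, in mask
    i=min(ok,key=lambda i:np.hypot(*(ce[i]-seed)))
ValueError: min() iterable argument is empty
```

Run:
```python
from h import *
L=lambda f:tuple(np.load(f)[k] for k in("arr_0","arr_1","arr_2"))
def hull(m):
    ct=max(cv2.findContours(m,cv2.RETR_EXTERNAL,cv2.CHAIN_APPROX_NONE)[0],key=cv2.contourArea); o=np.zeros_like(m); cv2.fillConvexPoly(o,cv2.convexHull(ct),1); return o
im=cv2.imread("pics/ws.png")[:,:,::-1].copy(); c=L("ws.npz"); I=im.astype(int)
gr=(I[:,:,1]-I[:,:,0]>14).astype(np.uint8); roi=np.zeros_like(gr); roi[130:290,255:370]=1; gr*=roi
m=hull(gr); print("green",m.sum(),cv2.minAreaRect(cv2.findNonZero(m)),fit([(c,m)],(150,90),0,60,(576,-244)))
ng=((gr==0)&(cv2.erode(m,np.ones((5,5)))>0)).astype(np.uint8)
n,l,st,ce=cv2.connectedComponentsWithStats(ng)
for i in range(1,n):
    if st[i,4]>30: print(st[i],ce[i].round(1),back(c,ce[i],60).round(1))
op=cv2.morphologyEx(ng,cv2.MORPH_OPEN,np.ones((15,15)))
ct=max(cv2.findContours(op,cv2.RETR_EXTERNAL,cv2.CHAIN_APPROX_NONE)[0],key=len); e=cv2.fitEllipse(ct); print("rim",e,back(c,e[0],80))
top=(l>0)&(np.arange(480)[:,None]<188)&(abs(np.arange(640)-313)<10); bot=(l>0)&(np.arange(480)[:,None]>247)&(abs(np.arange(640)-313)<10)
P=[back(c,cv2.findNonZero(x.astype(np.uint8)).mean((0,1)),60) for x in(top,bot)]; d=P[0]-P[1]; print("marks",P,np.degrees(np.arctan2(d[1],d[0])))
im=cv2.imread("pics/wr.png")[:,:,::-1].copy(); c=L("wr.npz"); I=im.astype(int)
z=((I[:,:,0]>1.9*I[:,:,1])&(abs(I[:,:,1]-I[:,:,2])<25)).astype(np.uint8); roi[:]=0; roi[185:262,295:335]=1; z=hull(z*roi)
print("red",z.sum(),cv2.minAreaRect(cv2.findNonZero(z)),fit([(c,z)],(44,12),102,142,(518,102)))
```

```text
green 11490 ((311.9999694824219, 210.49996948242188), (85.99998474121094, 136.99996948242188), 0.0) (array([ 573.8, -241.1,  160.8]), np.float64(0.032))
[340 149  11  12  99] [345.1 154.3] [ 621.8 -293.6   60. ]
[273 150  12  11  96] [278.5 154.8] [ 643.6 -229.1   60. ]
[309 157   6  27 133] [312.  169.9] [ 618.2 -256.5   60. ]
[ 284  190   57   78 2429] [312.4 220.1] [ 568.1 -239.5   60. ]
[278 263  11  14 126] [282.8 269.6] [ 525.8 -189.8   60. ]
[338 263  12  13 121] [343.5 269.3] [ 504. -254.   60.]
rim ((313.4307861328125, 218.23013305664062), (49.27818298339844, 54.6910285949707), 34.195945739746094) [ 573.33596458 -242.58562236   80.        ]
marks [array([ 618.16067311, -256.46172236,   60.        ]), array([ 528.32858079, -226.35890832,   60.        ])] -18.526046595942233
red 645 ((314.5268249511719, 221.5568084716797), (52.06645584106445, 12.90739917755127), 83.1572265625) (array([517.1, 104.4, -81.7]), np.float64(0.264))
```

Run:
```python
from h import *
c=tuple(np.load("wr.npz")[k] for k in("arr_0","arr_1","arr_2"))
im=cv2.imread("pics/wr.png"); x0,y0,s=265,175,8
z=cv2.resize(im[y0:y0+75,x0:x0+100],None,fx=s,fy=s,interpolation=cv2.INTER_NEAREST)
I=im.astype(int); m=((I[:,:,2]>1.9*I[:,:,1])&(abs(I[:,:,1]-I[:,:,0])<25)).astype(np.uint8); r=np.zeros_like(m); r[185:262,295:335]=1; m*=r
print("topface fit",fit([(c,m)],(44,12),141.5,142,(518,102)))
def draw(p,zz,col):
    a=np.radians(p[2]);R=np.array([[np.cos(a),-np.sin(a)],[np.sin(a),np.cos(a)]])
    q=np.array([[22,6],[22,-6],[-22,-6],[-22,6]])@R.T+p[:2]
    u=proj(c,np.c_[q,np.full(4,zz)]); cv2.polylines(z,[np.round((u-[x0,y0]+.5)*s).astype(int)],True,col,1)
p=fit([(c,m)],(44,12),141.5,142,(518,102))[0]
draw(p,142,(0,255,0)); draw(p,102,(255,255,0))
t=np.linspace(0,6.28,60); u=proj(c,np.c_[p[0]+15*np.cos(t),p[1]+15*np.sin(t),np.full(60,102)]); cv2.polylines(z,[np.round((u-[x0,y0]+.5)*s).astype(int)],True,(255,0,255),1)
cv2.imwrite("pics/crop.png",z)
```

```text
topface fit (array([516.4, 108.5, -75.9]), np.float64(0.24))
```

View pics/crop.png

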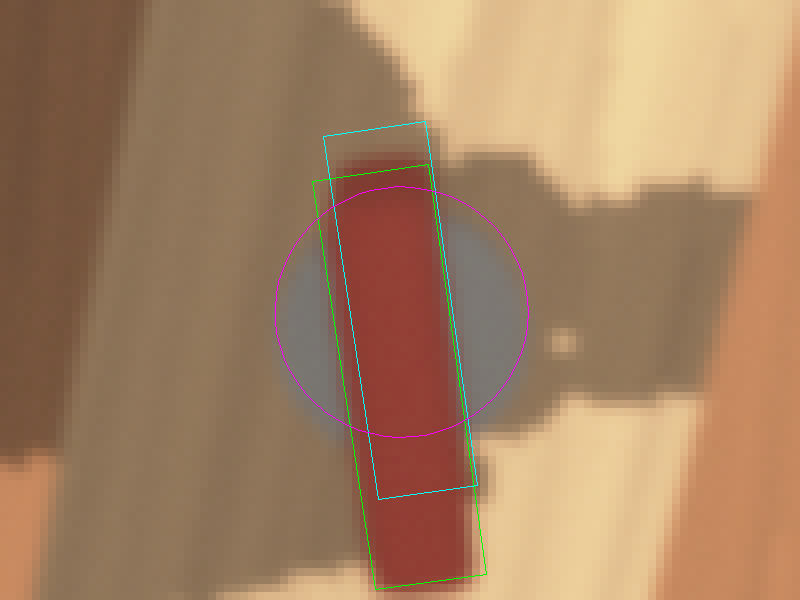

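The crop shows the collar centred near crop (407,335), about 3 mm towards -y of my fit, with the wing axis tilted about 5.5° in the image. I therefore take the screw at (517,105) with wing yaw about 101°, and grasp there.

Run:
```python
from h import *
st=robot.get_state
robot.gripper_to(50)
robot.move_ptp([517,105,200],down(101))
robot.move_linear([517,105,107],feed=100)
print(np.round(st()["force"],1))
robot.gripper_to(0,60); s=st(); print(s["width"],np.round(s["force"],1),np.round(s["torque"],2))
robot.move_linear([517,105,254],feed=120); s=st(); print(s["width"],np.round(s["force"],1),s["time_s"],np.round(s["joint_pos"]))
c=calib("wrist"); im=robot.grab_frame("wrist"); cv2.imwrite("pics/g.png",im[:,:,::-1]); np.savez("g.npz",*c)
im=robot.grab_frame("side"); cv2.imwrite("pics/gs.png",im[:,:,::-1])
a=cv2.imread("pics/g.png")[180:480,120:520]; b=cv2.imread("pics/gs.png")[120:420,120:520]
cv2.imwrite("pics/gg.png",np.hstack([a,b]))
```

```text
[-0.   0.4  0.4]
-0.09913734316703798 [-0.  -0.  -1.1] [-0.04 -0.   -0.02]
0.011268029074000627 [-0.1  0.3  0.1] 7.9667 [ 25.   9. -46.  91.   7.  83. -10.]
```

View pics/gg.png

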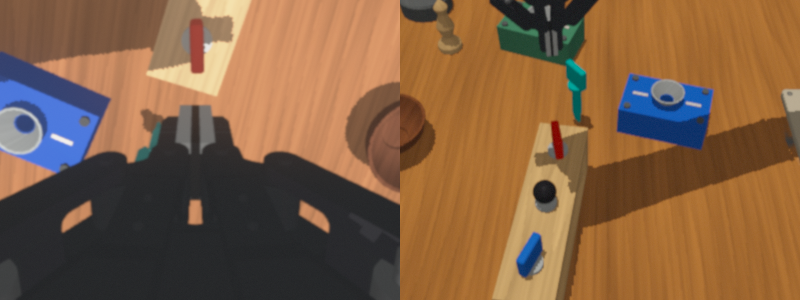

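The jaws closed on nothing and the red screw is still in the rack. I'll go back down and look at that height.

Run:
```python
from h import *
c=calib("side"); s=robot.get_state(); print(s["tool_pos"],np.round(s["tool_rot"],3),proj(c,s["tool_pos"]),proj(calib("wrist"),[s["tool_pos"],[517,105,142]]),proj(c,[517,105,122]))
robot.gripper_to(50)
robot.move_linear([517,105,107],feed=120); s=robot.get_state(); print(s["tool_pos"],s["width"])
print(proj(c,s["tool_pos"]),proj(calib("wrist"),s["tool_pos"]))
a=robot.grab_frame("wrist")[150:450,120:520]; b=robot.grab_frame("side")[120:420,120:520]
cv2.imwrite("pics/d.png",np.hstack([a,b])[:,:,::-1])
```

```text
[516.73047459 104.91984673 253.35295353] [[-0.191  0.982 -0.001]
 [ 0.982  0.191 -0.   ]
 [ 0.    -0.001 -1.   ]] [[273.64876613 194.92008441]] [[316.54500369 276.27935389]
 [316.50605423 230.56448929]] [[278.13710518 260.16037262]]
[517.51364437 105.13789772 107.71105573] 50.11066768679363
[[278.21899513 266.30204174]] [[316.54241848 276.31663266]]
```

View pics/d.png

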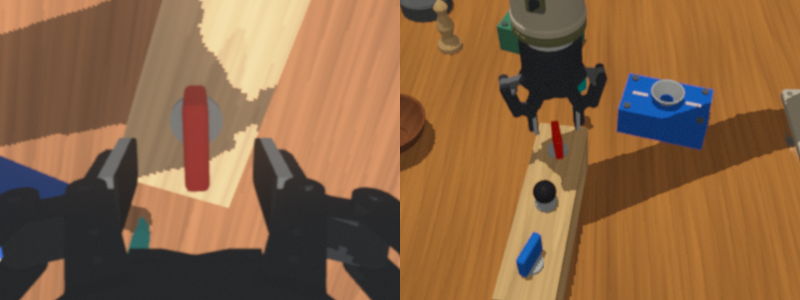

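The pictures show the fingertips higher than the reported TCP. In the side view they are near row 172, where the TCP should be at row 195. In the wrist view they also sit closer to the camera. I'll measure this by overlaying predictions for several height offsets on the closed-finger pictures.

Run:
```python
from h import *
T=np.array([516.73,104.92,253.35]); R=down(101)
cw=tuple(np.load("g.npz")[k] for k in("arr_0","arr_1","arr_2")); cs=calib("side")
out=[]
for f,c,(x0,y0) in(("pics/g.png",cw,(265,230)),("pics/gs.png",cs,(225,130))):
    z=cv2.resize(cv2.imread(f)[y0:y0+100,x0:x0+100],None,fx=4,fy=4,interpolation=cv2.INTER_NEAREST)
    for dz,col in((0,(0,255,0)),(20,(255,255,0)),(40,(0,0,255)),(60,(255,0,255))):
        P=[T+[0,0,dz]+R@np.array([a,0,0]) for a in(-11,0,11)]
        u=np.round((proj(c,P)-[x0,y0])*4).astype(int); cv2.polylines(z,[u],False,col,1); cv2.circle(z,tuple(map(int,u[2])),3,col,-1)
    out.append(z)
cv2.imwrite("pics/tri.png",np.hstack(out))
```

```text
(no output)
```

View pics/tri.png

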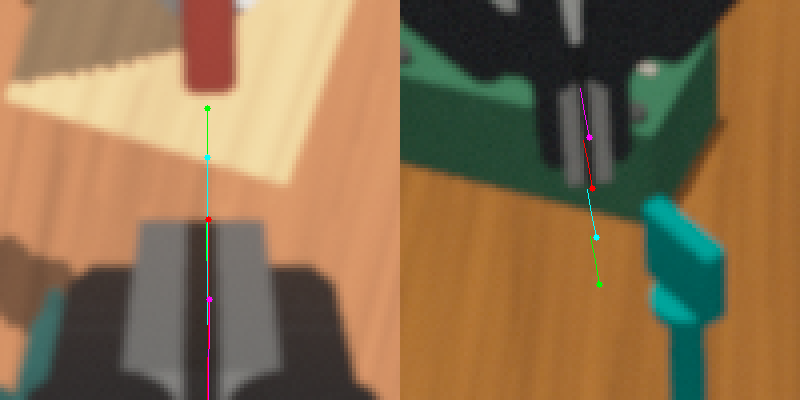

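The 40 mm mark matches the fingertips in both cameras, so the real tips are 40 mm short of the reported TCP. I command 40 mm lower from here on.

```bash
cat >> h.py <<'E'
OFF=40 # real finger ends are this far behind the reported TCP
st=robot.get_state
def rep(t=""):
    s=st(); print(t,np.round(s["tool_pos"],1),"w",round(s["width"],1),"F",np.round(s["force"],1),"T",np.round(s["torque"],2),"t",round(s["time_s"],1))
    return s
E
python3 - <<'E'
from h import *
for z in(85,75,67):
    robot.move_linear([517,105,z],feed=60); s=rep(z)
    if np.linalg.norm(s["force"])>6: raise SystemExit
robot.gripper_to(0,60); rep("closed")
if st()["width"]<8: raise SystemExit
robot.move_linear([517,105,67+148],feed=120); s=rep("up"); print(np.round(s["joint_pos"]))
a=robot.grab_frame("wrist"); c=calib("wrist"); np.savez("l.npz",*c); cv2.imwrite("pics/lw.png",a[:,:,::-1]); b=robot.grab_frame("side"); cv2.imwrite("pics/ls.png",b[:,:,::-1])
cv2.imwrite("pics/l.png",np.hstack([a[150:450,120:520],b[60:360,120:520]])[:,:,::-1])
for yaw in(161.3,71.3,66.3):
    for z in(215,70): 
        q=robot.inverse_kinematics([573.4,-241.8,z],down(yaw)); print(yaw,z,None if q is None else np.round(q))
E
```

```text
85 [516.8 105.   84.7] w 50.1 F [-0.4  0.3 -0.4] T [ 0.02 -0.03  0.01] t 10.6
75 [516.7 104.9  74.6] w 49.8 F [-1.  -0.5 -0.6] T [-0.01  0.02  0.02] t 10.9
67 [516.7 104.9  66.6] w 50.2 F [ 0.6  0.2 -1. ] T [-0.    0.04  0.03] t 11.2
closed [517.1 105.   67.2] w 11.2 F [-0.3 -1.5  2. ] T [-0.01  0.14 -0.02] t 11.6
up [516.6 104.9 214.2] w 11.4 F [ 0.  -0.6 -2.7] T [ 0.04  0.01 -0.06] t 13.0
[ 25.  10. -46.  95.   8.  78. -11.]
161.3 215 [ 47.  22. -38.  81.  14.  82.  81.]
161.3 70 [ 47.  29. -37.  91.  18.  67.  77.]
71.3 215 [ 43.  21. -32.  81.  11.  81.  -8.]
71.3 70 [ 42.  27. -30.  91.  14.  66. -10.]
66.3 215 [ 43.  21. -32.  81.  11.  81. -13.]
66.3 70 [ 41.  27. -29.  91.  14.  66. -15.]
```

View pics/l.png

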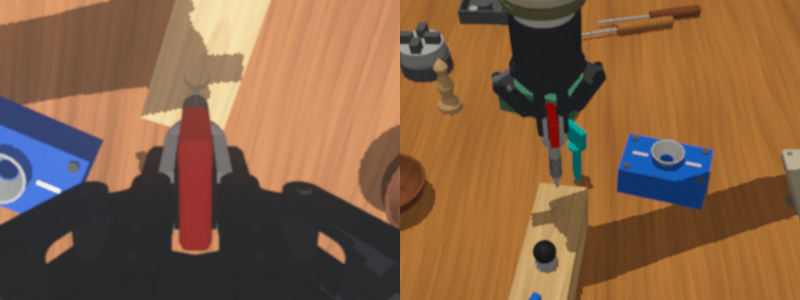

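Run:
```python
from h import *
c=tuple(np.load("l.npz")[k] for k in("arr_0","arr_1","arr_2")); R=down(101); T=np.array([516.6,104.9,214.2])
I=cv2.imread("pics/lw.png").astype(int)
m=((I[:,:,2]>1.9*I[:,:,1])&(abs(I[:,:,1]-I[:,:,0])<30))[:, 305:325]
rows=np.where(m.sum(1)>8)[0]; rows=rows[(rows>230)&(rows<420)]; print("red rows",rows.min(),rows.max())
col=I[rows.min():rows.max()+1,312:318].mean(1)[:,2]; print(col.round().astype(int)[::3])
f=T[2]+40+19-116
for dx in(-4,-2,0,2,4,6):
    P=[T*[1,1,0]+[0,0,f+z]+R@np.array([dx+a,0,0]) for a,z in((22,92),(22,132),(-22,132),(0,0))]
    print(dx,proj(c,P)[:,1].round(1))
```

```text
red rows 258 399
[132 137 138 138 138 138 137 137 136 136 141 150 154 155 156 156 156 156
 155 155 155 155 155 155 155 155 155 154 155 155 155 155 155 155 154 154
 154 154 154 155 154 155 154 154 155 155 154 153]
-4 [265.5 304.6 417.3 253.3]
-2 [261.1 299.  412.6 250.6]
0 [256.7 293.3 407.9 247.9]
2 [252.3 287.5 403.1 245.2]
4 [247.8 281.7 398.3 242.4]
6 [243.3 275.8 393.5 239.6]
```

```bash
cat > go.py <<'E'
from h import *
from scipy.optimize import least_squares
c=tuple(np.load("l.npz")[k] for k in("arr_0","arr_1","arr_2")); R=down(101); T=np.array([516.6,104.9,214.2])
def res(p):
    P=[T*[1,1,0]+[0,0,p[1]+z]+R@np.array([p[0]+a,0,0]) for a,z in((22,92),(22,132),(-22,132))]
    return proj(c,P)[:,1]-[257.5,289.5,399.5]
r=least_squares(res,[0,157]); print("dx,foot",r.x.round(1),r.fun.round(1))
dx,foot=r.x; drop=T[2]-foot; print("TCPz-foot",drop)
A=down(161.3); off=A@np.array([dx,0,0]); X,Y=np.array([573.4,-241.8])-off[:2]
print("target",X,Y)
robot.move_linear([517,105,225],feed=100)
robot.move_linear([X,Y,225],feed=130,rotation=A); rep("above")
robot.move_linear([X,Y,90+drop],feed=100); rep("mouth")
a=robot.grab_frame("side"); t=robot.grab_frame("top")
for n,i in(("s",a),("t",t)): cv2.imwrite(f"pics/m{n}.png",i[:,:,::-1])
z=lambda i,x,y:cv2.resize(i[y:y+150,x:x+100],None,fx=4,fy=4)
cv2.imwrite("pics/m.png",np.hstack([z(a,210,60),z(t,400,110)])[:,:,::-1])
E
python3 go.py
```

```text
dx,foot [ -2.  150.2] [-1.1  1.1 -0.3]
TCPz-foot 63.95664866657313
target 571.5109229566038 -241.1605826978871
above [ 571.6 -240.7  225.1] w 11.2 F [-0.4  0.4 -1.3] T [ 0.01 -0.02  0.04] t 16.2
mouth [ 571.9 -241.2  154.6] w 11.6 F [-0.8  0.6 -1.5] T [ 0.03 -0.06 -0.03] t 17.1
```

View pics/m.png

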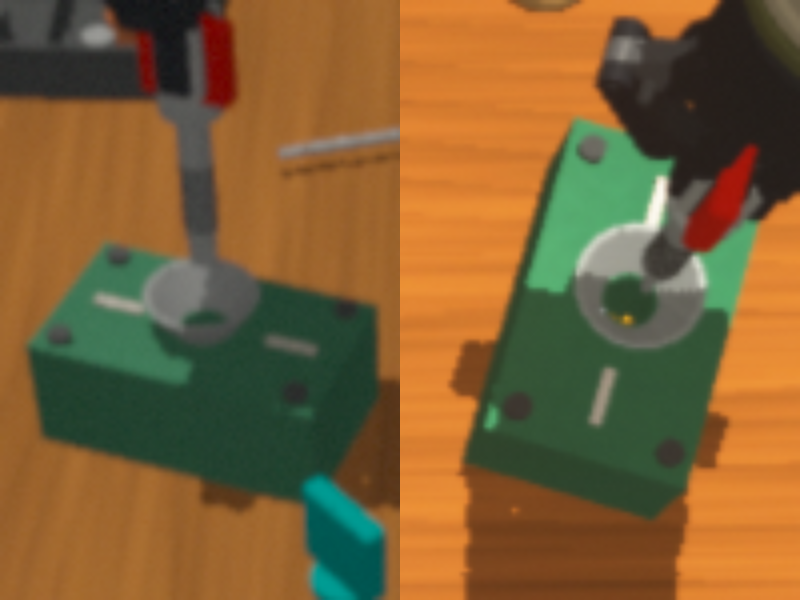

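The tip hangs just above the mouth, at about (260.5,125.5) in the side view and (462,181) in the top view, and the wing is in line with the marks. I'll compare the tip and rim by projection.

Run:
```python
from h import *
cs,ct=calib("side"),calib("top"); b=np.array([573.4,-241.8])
for n,c in(("side",cs),("top",ct)):
    print(n,"rim80",proj(c,[*b,80]),"z90",proj(c,[*b,90]),"z95",proj(c,[*b,95]),"collar179",proj(c,[*b,179]))
def tri(us,ut):
    f=lambda p:np.r_[proj(cs,p)[0]-us,proj(ct,p)[0]-ut]
    from scipy.optimize import least_squares
    r=least_squares(f,[*b,90]); return r.x.round(1),r.fun.round(1)
print("tip",tri((260.5,125.5),(462,181)),"rim",tri((260.2,135),(460.2,181.2)),"collar",tri((256,85.5),(471.5,169)))
```

```text
side rim80 [[261.31951449 133.21459748]] z90 [[260.9605138  129.03646971]] z95 [[260.77898872 126.92384154]] collar179 [[257.51150369  88.89614324]]
top rim80 [[459.75591009 181.67262595]] z90 [[461.19351344 179.80172384]] z95 [[461.92311059 178.8522235 ]] collar179 [[475.37289806 161.34862217]]
tip (array([ 571.1, -241.4,   97.5]), array([ 1.4,  0.5,  0.2, -1.3])) rim (array([ 576.3, -244.3,   73.7]), array([-0., -0., -0.,  0.])) collar (array([ 565.7, -233.8,  187.3]), array([ 5.1,  1.9,  0.5, -4.7]))
```

```bash
cat > low.py <<'E'
from h import *
import sys
zend=float(sys.argv[1]); p=np.array(st()["tool_pos"]); R=down(161.3)
X,Y,z=(573,-241.5,p[2]) if len(sys.argv)<4 else (float(sys.argv[2]),float(sys.argv[3]),p[2])
while z>zend:
    z=max(zend,z-6); robot.move_linear([X,Y,z],feed=60,rotation=R); s=st(); F=np.array(s["force"])
    print(round(z,1),np.round(s["tool_pos"],1),F.round(1),np.round(s["torque"],2),round(s["width"],1))
    if F[2]>15: print("vertical contact"); break
    l=np.hypot(F[0],F[1])
    if l>4: X+=0.1*F[0]; Y+=0.1*F[1]   # yield to side force
print(X,Y,z,st()["time_s"])
E
python3 low.py 88
```

```text
148.9 [ 572.9 -241.5  148.6] [ 0.3 -0.6 -2. ] [ 0.01  0.01 -0.04] 11.1
142.9 [ 572.7 -241.4  142.3] [ 0.6  0.  -0.9] [-0.01  0.03 -0.  ] 11.8
136.9 [ 572.7 -241.4  136.3] [-0.   0.3 -1.3] [ 0.02 -0.02 -0.02] 11.4
130.9 [ 572.7 -241.4  130.4] [ 0.3 -0.4 -0.9] [ 0.01 -0.06  0.01] 11.2
124.9 [ 572.7 -241.5  124.4] [-0.2  0.1 -1.4] [-0.01 -0.02  0.05] 11.4
118.9 [ 572.7 -241.4  118.4] [-0.3  0.2 -2. ] [ 0.01 -0.01 -0.05] 11.2
112.9 [ 572.7 -241.5  112.4] [-0.2 -0.5 -1.6] [ 0.03 -0.03 -0.  ] 11.3
106.9 [ 572.7 -241.4  106.3] [ 0.2 -0.6 -2.2] [-0.07  0.01 -0.02] 11.4
100.9 [ 572.7 -241.4  100.4] [-0.1  0.  -2.6] [-0.02 -0.04 -0.02] 11.2
94.9 [ 572.7 -241.4   94.4] [ 0.4 -0.3 -1.6] [ 0.02 -0.01 -0.05] 11.3
88.9 [ 572.7 -241.4   88.4] [ 0.2  0.7 -2. ] [-0.03 -0.    0.02] 11.2
88.0 [ 573.  -241.5   88.1] [ 0.5  0.2 -1.5] [0.04 0.05 0.02] 11.6
573 -241.5 88.0 20.15
```

```bash
sed -i 's/z-6/z-2/;s/F\[2\]>15/F[2]>8/' low.py; python3 low.py 62
```

```text
86.1 [ 572.9 -241.5   86. ] [ 0.1 -0.7 -1.7] [-0.04 -0.    0.07] 11.4
84.1 [ 572.9 -241.5   83.9] [ 0.4  0.7 -2.6] [ 0.03 -0.05 -0.  ] 10.8
82.1 [ 572.9 -241.5   81.9] [-0.5 -0.7 -1.7] [ 0.03  0.01 -0.02] 11.5
80.1 [ 572.9 -241.5   79.9] [-0.3  1.3 -2.2] [ 0.   -0.02  0.04] 11.3
78.1 [ 572.9 -241.4   77.9] [-0.5  0.1 -2. ] [-0.02 -0.03 -0.02] 11.3
76.1 [ 572.9 -241.5   75.9] [-0.3  0.3 -0.3] [-0.05 -0.02 -0.01] 11.3
74.1 [ 572.9 -241.5   73.9] [-0.6 -0.3 -1.9] [-0.03 -0.02  0.02] 11.1
72.1 [ 572.9 -241.5   71.9] [ 0.3  0.7 -1.1] [-0.01  0.01  0.03] 11.2
70.1 [ 572.9 -241.5   69.9] [ 0.5  1.1 -2.1] [ 0.   -0.04 -0.02] 11.4
68.1 [ 572.9 -241.5   67.9] [ 1.   0.1 -1.8] [ 0.02 -0.03 -0.01] 11.6
66.1 [ 573.5 -241.6   67. ] [-1.2  0.6  6. ] [ 0.12  0.58 -0.03] 11.1
64.1 [ 574.4 -241.7   66.6] [-3.4  2.  16.4] [ 0.43  1.18 -0.  ] 11.2
vertical contact
573 -241.5 64.06965980590245 23.15
```

Contact is at TCP z ≈ 67, the same height as in the rack with the foot at 10 mm, so the tip is in the slot and fully down. Next I relax and turn clockwise.

Run:
```python
from h import *
X,Y=573,-241.5
robot.move_linear([X,Y,67],feed=30); rep("relaxed")
for k in range(1,9):
    a=k*11.5; z=67-2.5*max(0,np.radians(a)-0.45)
    robot.move_linear([X,Y,z],feed=40,rotation=down(161.3-a)) ; s=rep(f"{a:.0f}")
    F=np.array(s["force"])
    if np.linalg.norm(F)>30 or abs(s["torque"][2])>2: print("stop"); break
t=robot.grab_frame("top"); a=robot.grab_frame("side"); w=robot.grab_frame("wrist")
for n,i in(("top",t),("side",a),("wrist",w)): cv2.imwrite(f"pics/turned_{n}.png",i[:,:,::-1])
```

```text
relaxed [ 573.2 -241.6   67. ] w 11.4 F [ 0.3 -1.   3.1] T [-0.04 -0.17 -0.01] t 23.4
12 [ 573.3 -241.5   67.1] w 11.2 F [0.2 0.4 1.9] T [-0.03 -0.12  0.01] t 23.8
23 [ 573.2 -241.5   67.1] w 11.5 F [0.9 0.7 3.1] T [-0.03 -0.1   0.  ] t 24.1
34 [ 573.1 -241.4   66.9] w 11.4 F [-0.3  0.7  6.6] T [0.17 0.22 0.08] t 24.4
46 [ 573.3 -241.1   66.4] w 11.4 F [-0.9  1.9  5.4] T [0.44 0.13 0.07] t 24.8
58 [ 573.5 -240.8   65.9] w 11.1 F [0.5 1.8 5.5] T [ 0.58 -0.05  0.11] t 25.1
69 [ 573.7 -240.6   65.4] w 11.5 F [2.1 3.9 5.8] T [ 0.98 -0.49  0.16] t 25.5
80 [ 573.9 -240.6   64.9] w 11.6 F [4.2 4.  4.4] T [ 1.32 -1.02  0.11] t 25.9
92 [ 574.1 -240.7   64.4] w 11.6 F [3.8 4.4 5.3] T [ 1.19 -1.29  0.07] t 26.2
```

Run:
```python
from h import *
robot.move_linear([575,-240,64.4],feed=30); rep("eased")
robot.gripper_to(40); rep("open"); 
robot.move_linear([575,-240,220],feed=120); rep("up")
robot.move_linear([490,-190,250],feed=150)
robot.wait(.3)
t=robot.grab_frame("top"); a=robot.grab_frame("side"); w=robot.grab_frame("wrist")
for n,i in(("t",t),("s",a),("w",w)): cv2.imwrite(f"pics/end_{n}.png",i[:,:,::-1])
z=lambda i,x,y:cv2.resize(i[y:y+150,x:x+100],None,fx=4,fy=4)
cv2.imwrite("pics/end.png",np.hstack([z(a,210,60),z(t,400,110)])[:,:,::-1])
rep()
```

```text
eased [ 574.8 -240.3   64.4] w 11.5 F [-0.1  2.6  5.5] T [ 0.56 -0.24  0.12] t 26.6
open [ 574.5 -240.3   64. ] w 39.9 F [ 0.7  0.8 -0.7] T [-0.01  0.02 -0.02] t 27.0
up [ 574.6 -239.9  219.1] w 40.3 F [-0.2 -0.5 -0.5] T [ 0.02  0.01 -0.05] t 28.4
 [ 490.1 -190.   249.8] w 40.1 F [ 0.7  0.2 -0.6] T [-0.   -0.05 -0.06] t 29.7
```

View pics/end.png

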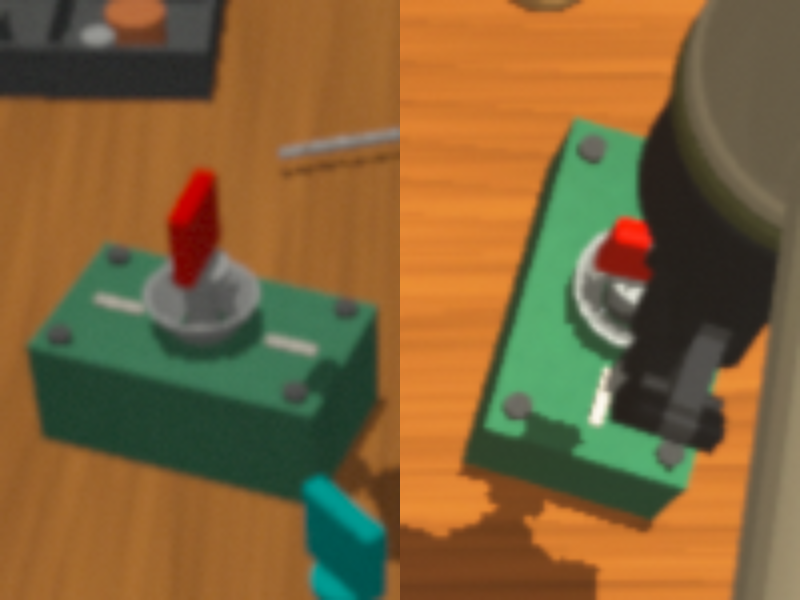

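The screw stands upright in the funnel at side-crop (195,230), its collar just above the mouth. The wing now lies across the white marks, so it has turned about a quarter, and the gripper is clear.

```bash
python3 -c "
from h import *
robot.job_done()"
```

```text
the job is handed in; nothing more can be done
```

The red-wing screw is down the green saddle's well, started with about a quarter turn clockwise, released and standing upright. I handed the job in at about 30 s.

- **First grasp missed:** the real fingertips are about 40 mm short of the reported TCP. I measured this in the side and wrist pictures and commanded 40 mm lower from then on. The second grasp held.
- **Lowering:** it went down the well with no side contact, wing in line with the marks. It bottomed at the same tool height as when it hung in the rack, which puts the foot at about 10 mm, in the slot.
- **Turn:** I turned it 92° clockwise. A resisting torque of 0.07–0.16 N m appeared after about 30°, matching the stated play and thread friction. The turn of the thread itself could only be inferred from this.
- **Last check:** the final pictures show the screw free-standing with its wing across the marks and the gripper clear. It may lean slightly within the bore clearance.
- **Disagreement:** one wrist-picture fit put the held screw about 7 mm lower than the other checks did. The contact height at the bottom supported the other checks.
- **Pictures:** I viewed 11, one over the budget.

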